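# Return a jar to the packed bottle tray

## Task

Put the glass jar that stands in front of the narrow white tray back into the middle of the row, with two jars on either side of it. The other four have spread into its place and there is barely room for five, so, without lifting them out, nudge them apart, up against the ends of the tray's grey liner, and let the jar down between them until it stands fully home on the floor. It is all glass: push and lower gently by feel, never pressing the jars together or against the liner's ends with more than 20 N, keep the jars upright, and leave the beaker, the vial and the test-tube rack alone.

Things in the scene. Friction and masses are not known exactly. Their poses are not given: they have to be found in the camera images.
- tray: narrow white open tray fixed to the bench, outside 384 mm long (its y, along the row), 85 mm wide (x), rim 30 mm high; origin: centre of its underside. Its grey lift-out liner carries the jars: inside 333 x 70 mm (3 mm longer than five jars), floor 7 mm above the bench, end walls 28 mm. The liner sits firmly, up to 15 mm off the tray's middle either way along y: its place is not measured.
- jar_mid (a point): the jar to put back: amber glass jar, white screw lid, diameter 66 mm, 82 mm tall with its lid (straight wall up to 56 mm; lid 60 mm in diameter, the top 19 mm; foot edge rounded by 6 mm), about 0.18 kg. It stands on the bench between the robot and the tray. The point is on its axis, half-way up (41 mm above its foot); z up along its axis.
- row_1_mid (a point): amber glass jar, white screw lid, diameter 66 mm, 82 mm tall with its lid (straight wall up to 56 mm; lid 60 mm in diameter, the top 19 mm; foot edge rounded by 6 mm), about 0.18 kg. One of the four loose jars of the row: the one farthest to the tray's -y end. The point is on its axis, half-way up; z up.
- row_2_mid (a point): amber glass jar, white screw lid, diameter 66 mm, 82 mm tall with its lid (straight wall up to 56 mm; lid 60 mm in diameter, the top 19 mm; foot edge rounded by 6 mm), about 0.18 kg. One of the four loose jars of the row: second from the -y end. Between it and the third is the middle gap, 30 mm or more between their walls. Pushing it and its neighbour along takes 2 to 7 N. The point is on its axis, half-way up; z up.
- row_3_mid (a point): amber glass jar, white screw lid, diameter 66 mm, 82 mm tall with its lid (straight wall up to 56 mm; lid 60 mm in diameter, the top 19 mm; foot edge rounded by 6 mm), about 0.18 kg. One of the four loose jars of the row: third from the -y end, on the +y side of the middle gap. Pushing it and its neighbour along takes 2 to 7 N. The point is on its axis, half-way up; z up.
- row_4_mid (a point): amber glass jar, white screw lid, diameter 66 mm, 82 mm tall with its lid (straight wall up to 56 mm; lid 60 mm in diameter, the top 19 mm; foot edge rounded by 6 mm), about 0.18 kg. One of the four loose jars of the row: the one farthest to the tray's +y end. The point is on its axis, half-way up; z up.
- beaker: empty glass beaker, 70 mm across, 92 mm tall, on the bench left of the work. Bystander. Origin: centre of its underside.
- vial: small amber vial with a white cap, 26 mm across, 59 mm tall, on the bench right of the work. Bystander. Origin: centre of its underside.
- tube_rack: green test-tube rack, 212 x 98 mm, 75 mm high, with upturned tubes reaching 144 mm, on the bench right of the tray. Bystander. Origin: centre of its underside; its length is along its x.

How it is judged:
By the outcome, as a careful person would: the job done as asked, in the order asked, and still so for the second after the job is handed in, with the robot touching nothing.
It also fails if it takes over 72 s, if anything falls off the work surface, if the arm or the gripper's body presses on something with over 40 N, if the wrist force passes 120 N, or if a joint passes its speed limit or range.

## Robot

A 6-joint arm with a two-finger parallel gripper is mounted at the origin on the work surface. World frame = base frame: x ahead of the robot, y to its left, z up, the work surface at z = 0. Lengths are in mm, angles in rad, forces in N, time in s.
With the tool pointing down it reaches from about 250 to 800 mm from the base axis. Payload 8.5 kg.
Tool frame: the origin (TCP) lies on the centre line of the jaws, within the pads' length; the fingertips stand 19 mm ahead of it and the grasp point (between the pads) is the TCP; z points along the fingers, y is the direction in which the jaws open and shut (so a half turn about z gives the same grasp; the last joint's range is limited). The gripper opens to 85 mm and grips with 20 to 120 N. Pads are 22 mm wide; open, the fingers measure 114 mm over their backs; the gripper's body (76 mm by 85 mm) begins 54 mm behind the grasp point. The pads swing forward as they close: fully open they stand 13 mm farther back than shut.
Start: joints at [-1.127, 0.238, -0.013, 1.319, 0, 1.571], TCP at [225.402, -474.104, 250.276] pointing down, gripper open.
Joint ranges: [-2.66, 2.66], [-1.03, 1.9], [-1.14, 1.46], [-1.82, 2.27], [-1.45, 1.34], [-3.14, 3.14]. Speed limits (rad/s): [2.22, 2.22, 2.79, 3.14, 3.14, 3.14].

## Interface

Orientations are given as [roll, pitch, yaw] about the fixed x, y, z axes, in that order (R = Rz(yaw) Ry(pitch) Rx(roll)).
In Python, from station import monitor, snapshot, camera_model, robot gives the robot as it stands.
- The arm moves only by the shell command python3 -m crank 'ROWS' [FORCE]. ROWS is text: rows parted by semicolons, each of 7 numbers parted by spaces: the shift along the tool's x, y, z in mm, then the turn, a rotation vector about the tool's x, y, z in rad, then the opening in per cent of the stroke, from 0 (shut) to 100 (fully open). A call has 1 to 8 rows; each row is the pose to reach, as a shift and turn from the pose commanded when the call began, along the tool's axes at that moment; what a row does not reach only later rows make up. A row lasts 1/8 s, in which the tool goes at most 62.5 mm and 10.7 degrees, less where a joint would pass 70% of its speed; a pose out of reach is approached as far as the arm can. A call with a gripper value outside its range is refused whole. The fingers move at their own pace and stop on an object; FORCE is the grip in N (left out, the last holds). Time passes only in rows, so rows that repeat a pose let the fingers close. It gives the time, the measured TCP pose, the force and the opening at its end, in the units of the state.
- monitor.observe(): the state, without advancing time (a new reading comes with each control period).
- snapshot(name): name is "side" or "top"; returns the picture (480x640x3 uint8, blue, green, red); there is no depth.
- camera_model(name): a dict with "fx", "fy", "cx", "cy" (pixels), "k1" (the pictures are not rectified: a ray, as slopes to the right and down, at radius r is drawn at 1 + k1 r^2 times it, then the intrinsics apply), "origin" and "attitude" of the camera in the world. Camera axes: x right, y down, z forward; pixel columns grow to the right and rows downward; lengths in mm; the calibration is good to about 2 mm. A picture is of the moment at which its call begins. camera_model takes no time and is no camera call.
- robot.job_done(): hands the job in, once; it reports no verdict.
The state is a dict: "t": time; "q": joint angles; "qvel": joint speeds; "effort": joint torques, N m; "position": TCP position; "orientation": TCP orientation; "contact_force": force on the tool from outside, world axes, zero at the start; "moment": the same for the moment, N m; "opening": finger opening in mm.
Only numpy, scipy, OpenCV 4.12 (cv2) and the standard library are available. Lean on these libraries where they do the work, as an engineer would, in place of code of your own. Each camera call takes 0.05 s, during which the arm holds its last target.

## Working session

There is one attempt and no reset: what is moved stays moved. The work goes in short steps, Python scripts to look and compute and a shell command to move; the robot and the scene stay as the last step left them, time stands still between calls to the robot, and variables do not carry over. Pictures are saved under pics/ and viewed, and the job is handed in when it is done.

```bash
ls; mkdir -p pics
python3 - <<'E'
from station import monitor, snapshot, camera_model
import cv2
for n in("side","top"):
    cv2.imwrite(f"pics/{n}0.png",snapshot(n)); print(n,camera_model(n))
print(monitor.observe())
E
```

```text
pics
side {'fx': 623.9048816404425, 'fy': 623.9048816404425, 'cx': 308.89234777187136, 'cy': 238.9091468932148, 'k1': -0.016441327866315483, 'origin': array([ 469.47541681,  810.20032424, 1015.00295944]), 'attitude': array([-2.40033344, -0.00418797, -3.06450729])}
top {'fx': 455.4125225969518, 'fy': 455.4125225969518, 'cx': 316.7040247876192, 'cy': 237.69070624618223, 'k1': 0.027390946911326618, 'origin': array([ 417.46585262,  -51.31847227, 1096.7726891 ]), 'attitude': array([-3.05003193,  0.01584953, -1.58577981])}
{'t': 0.1, 'q': array([-1.12702506e+00,  2.38721824e-01, -1.41825380e-02,  1.31921821e+00,
        3.88773523e-05,  1.57081009e+00]), 'qvel': array([ 0.00092616, -0.00084907,  0.00020494,  0.00216607, -0.00034778,
       -0.00180812]), 'effort': array([ 2.79951004e-03, -5.39720249e+01,  3.46998382e+01,  1.34458867e-02,
        1.55941298e-04,  1.69537020e-05]), 'position': array([ 225.26194669, -473.8147293 ,  249.7364634 ]), 'orientation': array([-3.14026641e+00, -3.88590636e-05,  4.43757452e-01]), 'contact_force': array([-0.52691029,  0.18723653,  0.35576272]), 'moment': array([-0.05101089, -0.05368442, -0.00910697]), 'opening': 85.24277737953379}
```

View pics/side0.png

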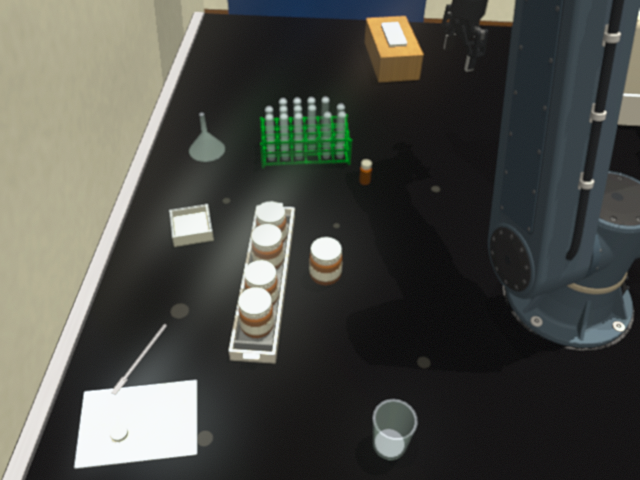

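View pics/top0.png

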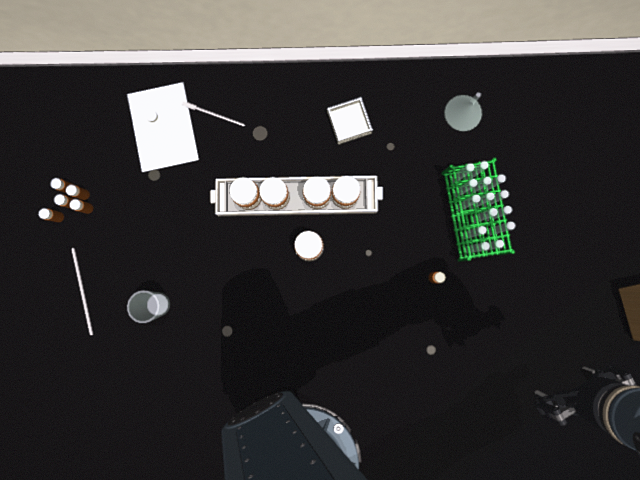

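```bash
cat > h.py <<'E'
import numpy as np, cv2
from scipy.spatial.transform import Rotation as Ro
from station import monitor, snapshot, camera_model
def proj(n,P):
    c=camera_model(n); R=Ro.from_euler('xyz',c['attitude']).as_matrix()
    p=(np.asarray(P,float)-c['origin'])@R
    s=p[...,:2]/p[...,2:]; r2=(s**2).sum(-1,keepdims=True); s=s*(1+c['k1']*r2)
    return s*[c['fx'],c['fy']]+[c['cx'],c['cy']]
def rect(n,im,z,x0,x1,y0,y1,s):
    # picture: up=+x, left=+y, s px/mm
    xs=x1-(np.arange(int((x1-x0)*s))+.5)/s; ys=y1-(np.arange(int((y1-y0)*s))+.5)/s
    X,Y=np.meshgrid(xs,ys,indexing='ij')
    uv=proj(n,np.stack([X,Y,np.full_like(X,z)],-1)).astype(np.float32)
    return cv2.remap(im,uv[...,0],uv[...,1],cv2.INTER_CUBIC)
def grid(im,x1,y1,s,st=20):
    im=im.copy()
    h,w=im.shape[:2]
    for k in range(int(y1//st)*st,int(y1-w/s)-1,-st):
        u=int((y1-k)*s); cv2.line(im,(u,0),(u,8),(0,255,255),1); cv2.putText(im,str(k),(u-10,18),0,.35,(0,255,255),1)
    for k in range(int(x1//st)*st,int(x1-h/s)-1,-st):
        v=int((x1-k)*s); cv2.line(im,(0,v),(8,v),(0,255,255),1); cv2.putText(im,str(k),(10,v+4),0,.35,(0,255,255),1)
    return im
def lids(n,im,z,box,s=2):
    x0,x1,y0,y1=box
    r=rect(n,im,z,x0,x1,y0,y1,s)
    m=(r.min(2)>200).astype(np.uint8)*255
    return r,m
E
python3 - <<'E'
from h import *
im=cv2.imread('pics/top0.png')
for z in (89,0,30):
    r=rect('top',im,z,380,620,-250,170,1.9) if z!=0 else rect('top',im,82,380,620,-250,170,1.9)
    cv2.imwrite(f'pics/r{z}.png',grid(r,620,170,1.9))
E
```

```text
(no output)
```

View pics/r89.png

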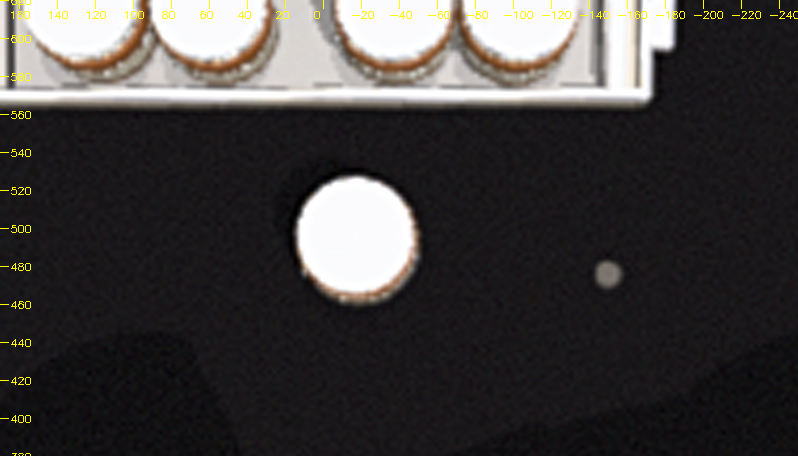

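View pics/r30.png

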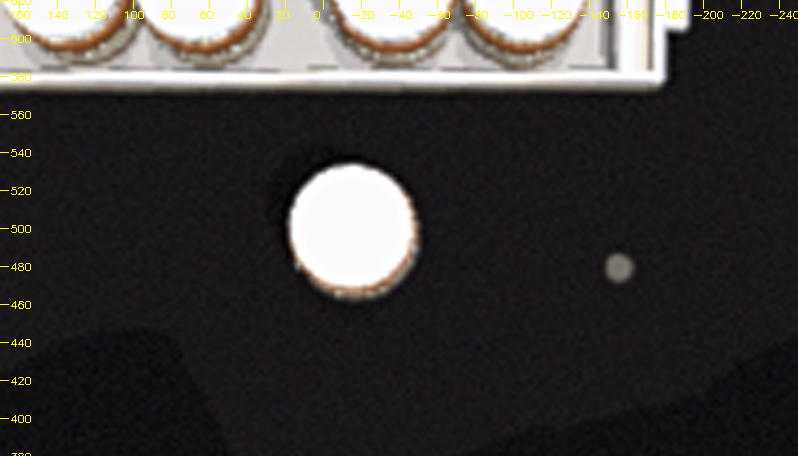

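Run:
```python
from h import *
im=cv2.imread('pics/top0.png')
for z in (89,30):
    r=rect('top',im,z,550,690,-200,220,1.9)
    cv2.imwrite(f'pics/t{z}.png',grid(r,690,220,1.9))
# lid fits
def fit(z,cx,cy):
    s=4;b=45
    r=rect('top',im,z,cx-b,cx+b,cy-b,cy+b,s)
    m=cv2.GaussianBlur(r.min(2),(0,0),3).astype(float)
    pts=[]
    for a in np.linspace(0,2*np.pi,120,endpoint=False):
        rr=np.arange(20,38,.25); u=(b-rr*np.sin(a))*s; v=(b-rr*np.cos(a))*s
        val=m[np.clip(v.astype(int),0,359),np.clip(u.astype(int),0,359)]
        i=np.argmin(np.diff(val)); 
        if np.diff(val)[i]<-6: pts.append([cx+rr[i]*np.cos(a),cy+rr[i]*np.sin(a)])
    p=np.array(pts)
    from scipy.optimize import least_squares
    f=least_squares(lambda q:np.hypot(p[:,0]-q[0],p[:,1]-q[1])-q[2],[cx,cy,30],loss='soft_l1',f_scale=.5)
    return f.x,len(p)
for z,cx,cy in((82,496,-18),(89,617,125),(89,617,60),(89,617,-38),(89,617,-105)):
    q=fit(z,cx,cy); q=fit(z,*q[0][:2]); print(z,q)
```

```text
82 (array([496.78784927, -16.7653782 ,  30.62022021]), 120)
89 (array([619.38298585, 128.518392  ,  31.68765429]), 120)
89 (array([618.77859754,  60.43430612,  30.93323297]), 120)
89 (array([618.64032995, -37.6320229 ,  30.63352172]), 120)
89 (array([ 618.99160134, -104.47735506,   30.94087666]), 108)
```

View pics/t89.png

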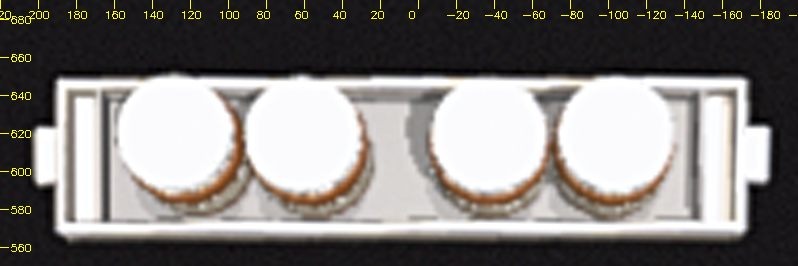

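View pics/t30.png

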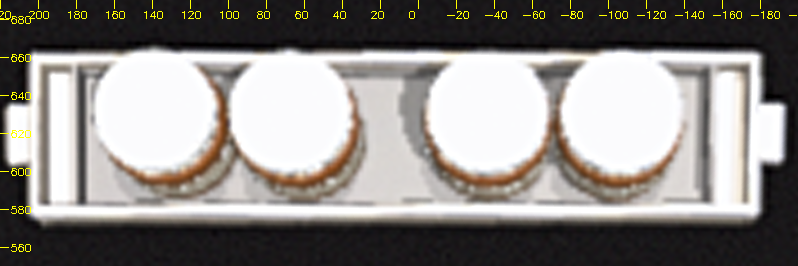

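```bash
cat >> h.py <<'E'
def go(target,yaw):
    o=monitor.observe(); R=Ro.from_euler('xyz',o['orientation'])
    T=Ro.from_euler('xyz',[np.pi,0,yaw])
    d=R.inv().apply(np.array(target)-o['position']); w=(R.inv()*T).as_rotvec()
    print('shift',d.round(2),'turn',w.round(4))
E
python3 -c "
from h import *
go([619,11.4,160],np.pi/2)"
```

```text
shift [ 563.92 -269.05   90.12] turn [-1.200e-03 -8.000e-04 -1.127e+00]
```

```bash
python3 -m crank '47 -22.4 0 0 0 -0.1 0;94 -44.8 0 0 0 -0.22 0;141 -67.2 0 0 0 -0.35 0;188 -89.6 0 0 0 -0.5 0;235 -112 0 0 0 -0.65 0;282 -134.4 0 0 0 -0.8 0;329 -156.8 0 0 0 -0.95 0;376 -179.2 0 0 0 -1.127 0' 25
python3 -c "
from h import *
go([619,11.4,160],np.pi/2)"
```

```text
t: 1.1
position: [488.8, -149.3, 250.1]
orientation: [-3.141, -0.0, 1.576]
contact_force: [-0.4, -0.9, 0.2]
opening: 0.2
shift [159.95 131.1   90.09] turn [-0.0003 -0.0001  0.0055]
```

```bash
python3 -m crank '41 33 0 0 0 0 0;82 66 0 0 0 0 0;123 99 0 0 0 0 0;162 131 0 0 0 0 0;162 131 45 0 0 0 0;162 131 90 0 0 0 0;162 131 90 0 0 0 0;162 131 90 0 0 0 0' 
python3 -c "
from h import *
o=monitor.observe();print(o['position'],o['orientation'],o['contact_force'])
for n in('top','side'):cv2.imwrite(f'pics/{n}1.png',snapshot(n)[100:400])"
```

```text
t: 2.1
position: [619.6, 11.1, 161.8]
orientation: [3.14, -0.0, 1.571]
contact_force: [-0.0, -0.5, 0.7]
opening: 0.2
[619.64368632  11.06368583 161.78059697] [ 3.14036840e+00 -1.33366229e-04  1.57053615e+00] [-0.03931182 -0.46782991  0.70909697]
```

View pics/side1.png

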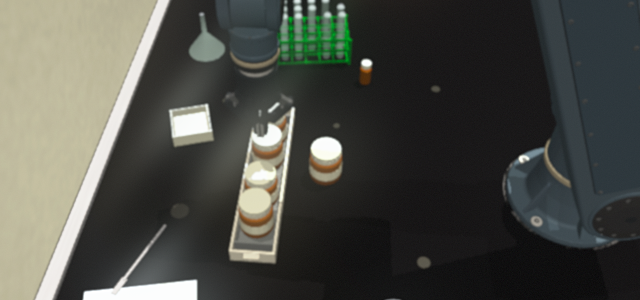

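View pics/top1.png

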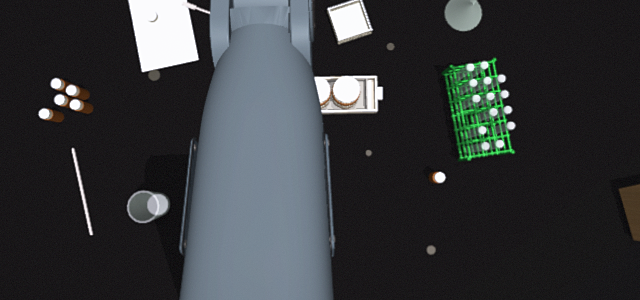

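Run:
```python
from h import *
im=cv2.imread('pics/side0.png')
th=np.linspace(0,2*np.pi,200)
for x,y,z in((496.8,-16.8,82),(619,128,89),(619,60.4,89),(619,-37.6,89),(619,-104.5,89)):
    for p in proj('side',np.c_[x+30*np.cos(th),y+30*np.sin(th),np.full(200,z)]): 
        im[int(round(p[1])),int(round(p[0]))]=(255,0,0)
# tcp axis now
im=cv2.resize(im[180:360,200:380],None,fx=4,fy=4,interpolation=cv2.INTER_NEAREST)
cv2.imwrite('pics/s0c.png',im[:600])
```

```text
(no output)
```

View pics/s0c.png

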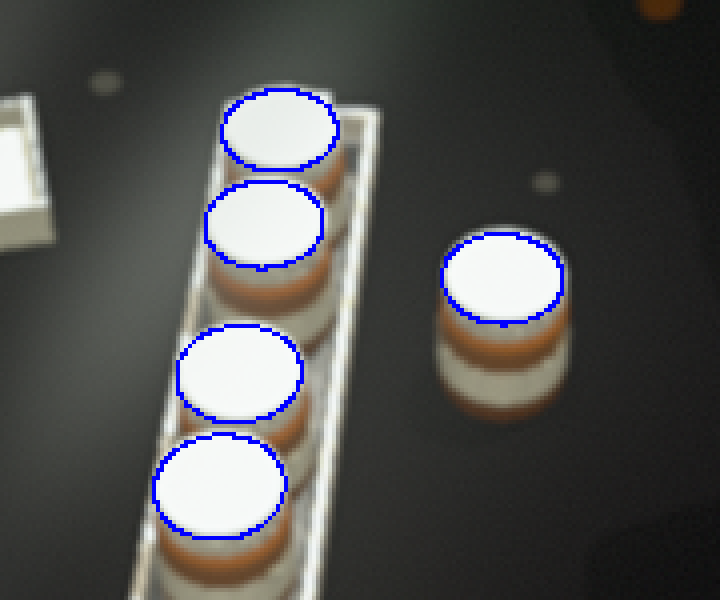

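The overlay of the estimated lid rims matches the lids in both views (rims within ~1 px). Descending into the middle gap with shut fingers.

```bash
python3 -m crank '0 0 20 0 0 0 0;0 0 40 0 0 0 0;0 0 55 0 0 0 0;0 0 65 0 0 0 0;0 0 70 0 0 0 0'; python3 -m crank '0 0 12 0 0 0 0;0 0 24 0 0 0 0;0 0 34 0 0 0 0;0 0 42 0 0 0 0;0 0 46 0 0 0 0;0 0 46 0 0 0 0'
```

```text
t: 2.82
position: [619.1, 11.1, 90.2]
orientation: [3.141, -0.0, 1.571]
contact_force: [-0.2, 0.3, 0.5]
opening: 0.1
t: 3.58
position: [618.9, 11.2, 44.1]
orientation: [-3.141, -0.0, 1.571]
contact_force: [0.3, -0.3, -0.5]
opening: 0.1
```

```bash
python3 -m crank '1.5 0 0 0 0 0 0;3 0 0 0 0 0 0;4.5 0 0 0 0 0 0;5.5 0 0 0 0 0 0;6.5 0 0 0 0 0 0;7.5 0 0 0 0 0 0;8 0 0 0 0 0 0'; for i in 1 ; do python3 -m crank '0.7 0 0 0 0 0 0;1.4 0 0 0 0 0 0;2 0 0 0 0 0 0'; done;python3 -m crank '0.7 0 0 0 0 0 0;1.4 0 0 0 0 0 0;2 0 0 0 0 0 0'
```

```text
t: 4.45
position: [619.2, 19.0, 44.5]
orientation: [3.141, 0.0, 1.571]
contact_force: [-0.1, -4.1, 4.9]
opening: -0.3
t: 4.82
position: [619.2, 21.1, 44.4]
orientation: [3.141, 0.0, 1.571]
contact_force: [0.2, -5.3, 4.5]
opening: 0.2
t: 5.2
position: [619.2, 23.1, 44.4]
orientation: [3.141, 0.0, 1.571]
contact_force: [0.5, -4.5, 4.9]
opening: 0.0
```

```bash
python3 -c "
from h import *
o=monitor.observe();print(o['position'],o['contact_force'],o['moment'])
im=snapshot('side');cv2.imwrite('pics/s2.png',cv2.resize(im[160:360,190:390],None,fx=3,fy=3,interpolation=cv2.INTER_CUBIC))"
```

```text
[619.161951    23.12916845  44.42906937] [ 0.49538507 -4.53129326  4.89445565] [-0.55645676  0.05007614  0.00073167]
```

View pics/s2.png

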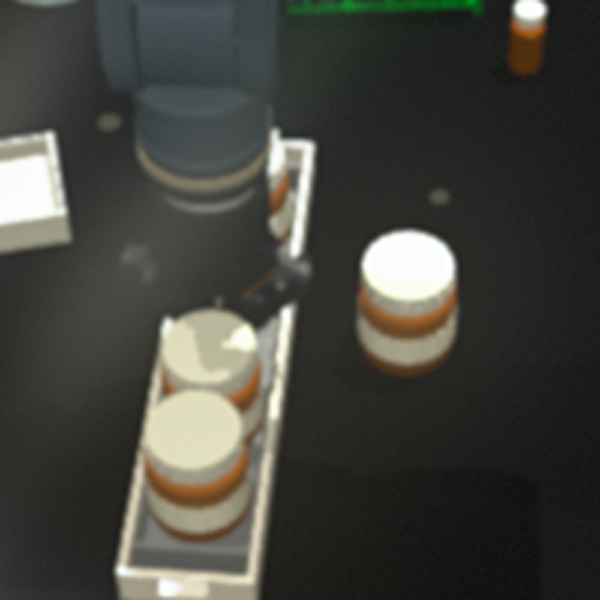

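```bash
python3 -m crank '-1.5 0 0 0 0 0 0;-3 0 0 0 0 0 0;-3 0 0 0 0 0 0'; python3 -m crank '0 0 2 0 0 0 0;0 0 4 0 0 0 0;0 0 4.5 0 0 0 0;0 0 4.5 0 0 0 0';  python3 -m crank '0.8 0 0 0 0 0 0;1.6 0 0 0 0 0 0;2.4 0 0 0 0 0 0'; python3 -m crank '0.4 0 0 0 0 0 0;0.8 0 0 0 0 0 0;1.2 0 0 0 0 0 0';python3 -m crank '0.4 0 0 0 0 0 0;0.8 0 0 0 0 0 0;1.2 0 0 0 0 0 0'
```

```text
t: 5.62
position: [618.8, 20.3, 43.9]
orientation: [-3.141, -0.001, 1.571]
contact_force: [0.1, -0.5, -0.4]
opening: 0.6
t: 6.12
position: [619.0, 20.2, 39.7]
orientation: [-3.141, -0.0, 1.571]
contact_force: [-0.2, 0.3, -0.6]
opening: 0.0
t: 6.5
position: [619.1, 22.4, 40.0]
orientation: [3.141, 0.0, 1.571]
contact_force: [-0.5, -2.3, 1.7]
opening: 0.0
t: 6.88
position: [619.0, 23.8, 39.8]
orientation: [-3.142, -0.0, 1.571]
contact_force: [-0.3, -2.2, 1.9]
opening: -0.1
t: 7.25
position: [619.0, 25.0, 39.8]
orientation: [-3.142, -0.0, 1.571]
contact_force: [-0.5, -2.7, 0.7]
opening: -0.1
```

```bash
python3 -m crank '0.5 0 0 0 0 0 0;1 0 0 0 0 0 0;1.5 0 0 0 0 0 0;2 0 0 0 0 0 0'; python3 -m crank '0.5 0 0 0 0 0 0;1 0 0 0 0 0 0;1.5 0 0 0 0 0 0'; python3 -m crank '0.4 0 0 0 0 0 0;0.8 0 0 0 0 0 0;1.2 0 0 0 0 0 0'
```

```text
t: 7.75
position: [619.0, 27.0, 39.8]
orientation: [3.142, -0.0, 1.571]
contact_force: [-0.1, -3.1, 1.5]
opening: 0.0
t: 8.12
position: [619.0, 28.6, 39.8]
orientation: [-3.142, -0.0, 1.571]
contact_force: [0.3, -2.1, 2.4]
opening: -0.2
t: 8.5
position: [619.0, 29.7, 39.8]
orientation: [-3.142, -0.0, 1.571]
contact_force: [0.1, -2.5, 1.6]
opening: -0.1
```

```bash
python3 -m crank '0.4 0 0 0 0 0 0;0.8 0 0 0 0 0 0;1.2 0 0 0 0 0 0'; python3 -m crank '0.3 0 0 0 0 0 0;0.6 0 0 0 0 0 0;0.9 0 0 0 0 0 0'; python3 -m crank '0.3 0 0 0 0 0 0;0.6 0 0 0 0 0 0;0.9 0 0 0 0 0 0'
```

```text
t: 8.88
position: [619.0, 31.0, 39.8]
orientation: [-3.142, -0.0, 1.571]
contact_force: [0.3, -3.2, 0.8]
opening: -0.3
t: 9.25
position: [619.0, 31.8, 39.8]
orientation: [-3.142, -0.0, 1.571]
contact_force: [0.6, -2.9, 1.8]
opening: -0.1
t: 9.62
position: [619.1, 32.7, 39.8]
orientation: [3.142, -0.0, 1.571]
contact_force: [0.7, -2.2, 1.3]
opening: 0.1
```

```bash
python3 -m crank '0.3 0 0 0 0 0 0;0.6 0 0 0 0 0 0'; python3 -m crank '0.3 0 0 0 0 0 0;0.6 0 0 0 0 0 0'
```

```text
t: 9.88
position: [619.0, 33.3, 39.8]
orientation: [-3.142, -0.0, 1.571]
contact_force: [0.6, -2.1, 1.6]
opening: -0.1
t: 10.12
position: [619.0, 33.8, 39.8]
orientation: [-3.142, 0.0, 1.571]
contact_force: [0.8, -3.7, 1.0]
opening: 0.0
```

```bash
python3 -m crank '0.3 0 0 0 0 0 0;0.6 0 0 0 0 0 0'; python3 -m crank '0.3 0 0 0 0 0 0;0.6 0 0 0 0 0 0'; python3 -m crank '0.3 0 0 0 0 0 0;0.6 0 0 0 0 0 0'
```

```text
t: 10.38
position: [619.0, 34.1, 39.8]
orientation: [-3.142, 0.001, 1.57]
contact_force: [0.6, -5.5, 2.1]
opening: 0.3
t: 10.62
position: [619.1, 34.3, 39.9]
orientation: [3.141, 0.001, 1.57]
contact_force: [-0.3, -8.8, 2.0]
opening: -0.1
t: 10.88
position: [619.3, 34.6, 40.0]
orientation: [3.141, 0.002, 1.57]
contact_force: [-0.1, -10.8, 3.7]
opening: 0.1
```

```bash
python3 -m crank '-0.5 0 0 0 0 0 0;-2 0 0 0 0 0 0;-8 0 0 0 0 0 0;-14 0 0 0 0 0 0;-20 0 0 0 0 0 0;-25 0 0 0 0 0 0;-26 0 0 0 0 0 0;-26 0 0 0 0 0 0'; python3 -m crank '-0.7 0 0 0 0 0 0;-1.4 0 0 0 0 0 0;-2.1 0 0 0 0 0 0;-2.8 0 0 0 0 0 0;-3.5 0 0 0 0 0 0'; python3 -m crank '-0.5 0 0 0 0 0 0;-1 0 0 0 0 0 0;-1.5 0 0 0 0 0 0;-2 0 0 0 0 0 0'
```

```text
t: 11.88
position: [619.0, 9.7, 39.8]
orientation: [-3.142, -0.0, 1.571]
contact_force: [-0.5, 0.7, 0.7]
opening: 0.0
t: 12.5
position: [619.1, 6.3, 39.9]
orientation: [3.142, -0.0, 1.571]
contact_force: [-0.2, 3.3, 0.1]
opening: 0.1
t: 13.0
position: [619.1, 4.3, 39.9]
orientation: [3.141, -0.0, 1.571]
contact_force: [0.3, 2.7, 1.2]
opening: 0.4
```

```bash
python3 -m crank '-0.5 0 0 0 0 0 0;-1 0 0 0 0 0 0;-1.5 0 0 0 0 0 0;-2 0 0 0 0 0 0;-2.5 0 0 0 0 0 0;-3 0 0 0 0 0 0'; python3 -m crank '-0.5 0 0 0 0 0 0;-1 0 0 0 0 0 0;-1.5 0 0 0 0 0 0;-2 0 0 0 0 0 0;-2.5 0 0 0 0 0 0;-3 0 0 0 0 0 0';python3 -m crank '-0.5 0 0 0 0 0 0;-1 0 0 0 0 0 0;-1.5 0 0 0 0 0 0;-2 0 0 0 0 0 0'
```

```text
t: 13.75
position: [619.0, 1.2, 39.8]
orientation: [3.142, -0.0, 1.571]
contact_force: [0.5, 3.0, 0.6]
opening: -0.1
t: 14.5
position: [619.1, -1.8, 39.8]
orientation: [3.142, -0.0, 1.571]
contact_force: [-0.1, 2.7, 1.4]
opening: 0.3
t: 15.0
position: [619.0, -3.8, 39.8]
orientation: [-3.142, -0.0, 1.571]
contact_force: [-0.2, 2.2, 2.1]
opening: -0.2
```

```bash
python3 -m crank '-0.5 0 0 0 0 0 0;-1 0 0 0 0 0 0;-1.5 0 0 0 0 0 0;-2 0 0 0 0 0 0'; python3 -m crank '-0.4 0 0 0 0 0 0;-0.8 0 0 0 0 0 0;-1.2 0 0 0 0 0 0'; python3 -m crank '-0.3 0 0 0 0 0 0;-0.6 0 0 0 0 0 0;-0.9 0 0 0 0 0 0'
```

```text
t: 15.5
position: [619.0, -5.9, 39.8]
orientation: [-3.142, -0.0, 1.571]
contact_force: [0.3, 2.9, 1.6]
opening: 0.1
t: 15.88
position: [619.0, -7.0, 39.8]
orientation: [-3.142, -0.0, 1.571]
contact_force: [-0.3, 3.1, 1.0]
opening: -0.1
t: 16.25
position: [619.0, -7.9, 39.8]
orientation: [-3.142, -0.0, 1.571]
contact_force: [0.6, 3.9, 1.2]
opening: -0.2
```

```bash
python3 -m crank '-0.3 0 0 0 0 0 0;-0.6 0 0 0 0 0 0;-0.9 0 0 0 0 0 0'; python3 -m crank '-0.3 0 0 0 0 0 0;-0.6 0 0 0 0 0 0;-0.9 0 0 0 0 0 0'; python3 -m crank '-0.3 0 0 0 0 0 0;-0.6 0 0 0 0 0 0;-0.9 0 0 0 0 0 0'
```

```text
t: 16.62
position: [619.0, -8.8, 39.8]
orientation: [-3.142, -0.0, 1.571]
contact_force: [-0.3, 2.0, 0.5]
opening: 0.1
t: 17.0
position: [619.0, -9.7, 39.8]
orientation: [-3.142, -0.0, 1.571]
contact_force: [0.4, 3.1, 1.6]
opening: 0.0
t: 17.38
position: [619.0, -10.6, 39.8]
orientation: [-3.142, -0.0, 1.571]
contact_force: [0.5, 2.5, 1.4]
opening: -0.3
```

```bash
python3 -m crank '-0.3 0 0 0 0 0 0;-0.6 0 0 0 0 0 0'; python3 -m crank '-0.3 0 0 0 0 0 0;-0.6 0 0 0 0 0 0'
```

```text
t: 17.62
position: [619.0, -11.1, 39.8]
orientation: [-3.142, -0.0, 1.571]
contact_force: [-0.6, 3.2, 1.4]
opening: 0.5
t: 17.88
position: [618.9, -11.6, 39.7]
orientation: [-3.141, -0.0, 1.571]
contact_force: [-0.2, 5.8, -0.1]
opening: -0.0
```

```bash
python3 -m crank '-0.3 0 0 0 0 0 0;-0.6 0 0 0 0 0 0'; python3 -m crank '-0.3 0 0 0 0 0 0;-0.5 0 0 0 0 0 0'
```

```text
t: 18.12
position: [619.0, -11.8, 39.8]
orientation: [-3.141, -0.001, 1.571]
contact_force: [0.0, 7.3, 1.4]
opening: 0.0
t: 18.38
position: [619.1, -12.0, 39.9]
orientation: [3.142, -0.002, 1.572]
contact_force: [0.7, 9.3, 2.7]
opening: -0.2
```

```bash
python3 -m crank '0.5 0 0 0 0 0 0;3 0 0 0 0 0 0;12 0 0 0 0 0 0;20 0 0 0 0 0 0;23 0 0 0 0 0 0;23 0 -10 0 0 0 0;23 0 -50 0 0 0 0;23 0 -100 0 0 0 0'; python3 -m crank '0 0 -20 0 0 0 100;-9 -40 -20 0 0 0 100;-18 -80 -20 0 0 0 100;-27 -122 -20 0 0 0 100;-27 -122 -20 0 0 0 100;-27 -122 -20 0 0 0 100;-27 -122 -20 0 0 0 100'
python3 -c "
from h import *
for n in('top','side'):cv2.imwrite(f'pics/{n}3.png',snapshot(n)[100:400])
go([496.8,-16.8,50],np.pi/2)"
```

```text
t: 19.38
position: [618.4, 9.9, 140.7]
orientation: [-3.14, 0.0, 1.571]
contact_force: [1.3, -0.3, 0.6]
opening: -0.2
t: 20.25
position: [498.2, -16.8, 160.1]
orientation: [3.141, -0.0, 1.571]
contact_force: [-0.6, 0.1, -1.0]
opening: 85.5
shift [-2.0000e-02 -9.8000e-01  1.0967e+02] turn [-0.     -0.0001  0.0003]
```

View pics/top3.png

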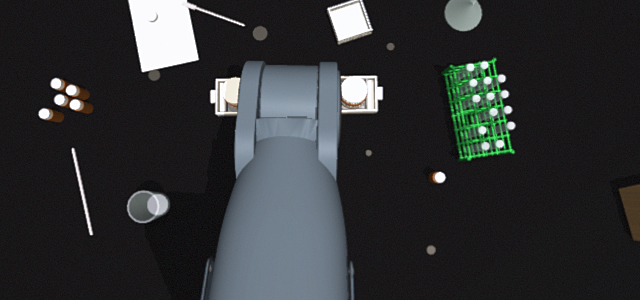

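View pics/side3.png

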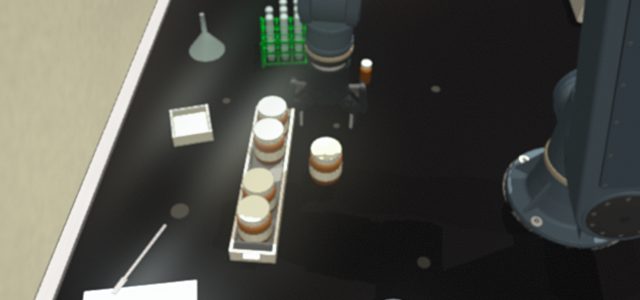

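Run:
```python
from h import *
s=cv2.imread('pics/side3.png'); im=np.zeros((480,640,3),np.uint8); im[100:400]=s
th=np.linspace(0,2*np.pi,200)
for x,y,z in((496.8,-16.8,82),(619,144.5,89),(619,78.3,89),(619,-55.7,89),(619,-121.8,89)):
    for p in proj('side',np.c_[x+30*np.cos(th),y+30*np.sin(th),np.full(200,z)]): 
        im[int(round(p[1])),int(round(p[0]))]=(255,0,0)
im=cv2.resize(im[185:335,200:380],None,fx=4,fy=4,interpolation=cv2.INTER_NEAREST)
cv2.imwrite('pics/s3c.png',im)
```

```text
(no output)
```

View pics/s3c.png

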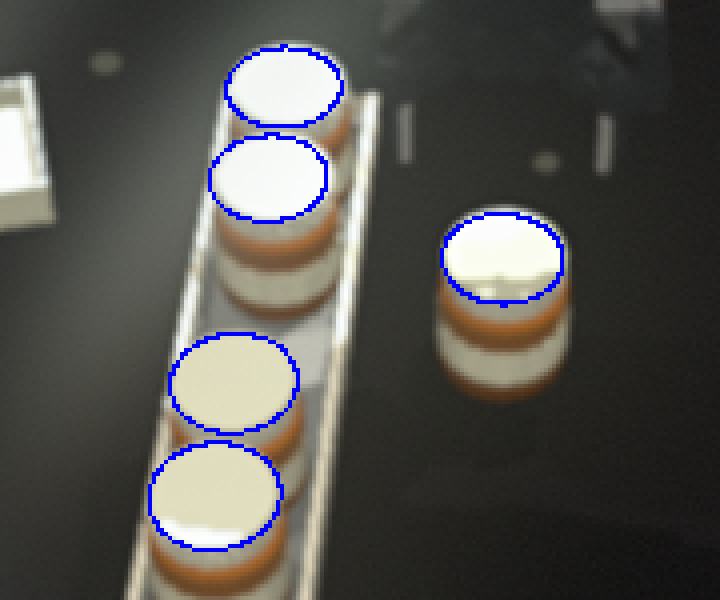

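```bash
python3 -m crank '0 -1 25 0 0 0 100;0 -1 50 0 0 0 100;0 -1 75 0 0 0 100;0 -1 92 0 0 0 100;0 -1 104 0 0 0 100;0 -1 110 0 0 0 100;0 -1 110 0 0 0 100'
python3 -m crank '0 0 0 0 0 0 90;0 0 0 0 0 0 82;0 0 0 0 0 0 76;0 0 0 0 0 0 72;0 0 0 0 0 0 70;0 0 0 0 0 0 70' 20
```

```text
t: 21.22
position: [496.1, -16.9, 49.7]
orientation: [-3.141, -0.0, 1.571]
contact_force: [-0.2, 0.1, -0.5]
opening: 85.6
t: 21.98
position: [496.4, -16.9, 50.5]
orientation: [3.14, -0.0, 1.571]
contact_force: [-1.1, -0.5, 5.4]
opening: 65.0
```

```bash
python3 -m crank '0 0 0 0 0 0 60;0 0 0 0 0 0 60;0 0 -3 0 0 0 60;0 0 -15 0 0 0 60;0 0 -30 0 0 0 60' 30;  python3 -m crank '0 0 -30 0 0 0 60;0 0 -60 0 0 0 60;0 0 -85 0 0 0 60;9 40 -85 0 0 0 60;18 80 -85 0 0 0 60;28 122.6 -85 0 0 0 60;28 122.6 -85 0 0 0 60;28 122.6 -85 0 0 0 60'
python3 -c "
from h import *
im=snapshot('side');cv2.imwrite('pics/s4.png',cv2.resize(im[140:340,190:390],None,fx=3,fy=3,interpolation=cv2.INTER_CUBIC))
go([619,11.2,130],np.pi/2)"
```

```text
t: 22.6
position: [495.8, -16.9, 80.4]
orientation: [-3.141, -0.0, 1.571]
contact_force: [-0.3, -0.2, -1.5]
opening: 64.5
t: 23.6
position: [617.9, 11.0, 164.7]
orientation: [-3.14, 0.0, 1.571]
contact_force: [0.6, 0.1, -1.9]
opening: 64.3
shift [ 0.28  1.44 34.92] turn [-0.0011 -0.     -0.0001]
```

View pics/s4.png

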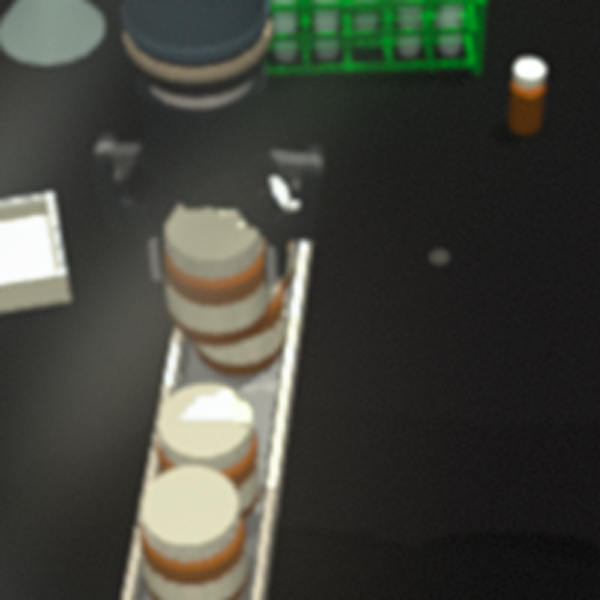

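```bash
python3 -m crank '0.2 1 0 0 0 0 60;0.2 1 10 0 0 0 60;0.2 1 20 0 0 0 60;0.2 1 28 0 0 0 60;0.2 1 34 0 0 0 60;0.2 1 39 0 0 0 60;0.2 1 42 0 0 0 60;0.2 1 42 0 0 0 60'; python3 -m crank '0 0 2 0 0 0 60;0 0 4 0 0 0 60;0 0 6 0 0 0 60;0 0 7 0 0 0 60';python3 -m crank '0 0 1 0 0 0 60;0 0 2 0 0 0 60;0 0 3 0 0 0 60'
```

```text
t: 24.65
position: [619.6, 11.3, 122.7]
orientation: [-3.141, -0.0, 1.571]
contact_force: [-0.1, -0.4, -1.8]
opening: 64.2
t: 25.15
position: [619.6, 11.3, 115.7]
orientation: [-3.141, -0.0, 1.571]
contact_force: [0.2, 0.1, -2.3]
opening: 64.6
t: 25.52
position: [619.6, 11.3, 112.8]
orientation: [-3.142, -0.0, 1.571]
contact_force: [-0.1, -0.4, -1.5]
opening: 64.4
```

```bash
python3 -m crank '0 0 0.7 0 0 0 60;0 0 1.4 0 0 0 60;0 0 2 0 0 0 60'; python3 -m crank '0 0 0.7 0 0 0 60;0 0 1.4 0 0 0 60;0 0 2 0 0 0 60';python3 -m crank '0 0 0.5 0 0 0 60;0 0 1 0 0 0 60;0 0 1.5 0 0 0 60'
```

```text
t: 25.9
position: [619.7, 11.3, 110.8]
orientation: [3.142, -0.0, 1.571]
contact_force: [-0.1, 0.3, -1.7]
opening: 64.0
t: 26.28
position: [619.6, 11.3, 108.7]
orientation: [-3.142, -0.0, 1.571]
contact_force: [-0.8, -0.3, -2.0]
opening: 64.8
t: 26.65
position: [619.7, 11.3, 107.3]
orientation: [-3.142, -0.0, 1.571]
contact_force: [-0.0, 0.0, -2.4]
opening: 64.1
```

```bash
python3 -m crank '0 0 0.5 0 0 0 60;0 0 1 0 0 0 60'; python3 -m crank '0 0 0.5 0 0 0 60;0 0 1 0 0 0 60';python3 -m crank '0 0 0.5 0 0 0 60;0 0 1 0 0 0 60'
```

```text
t: 26.9
position: [619.6, 11.3, 106.3]
orientation: [-3.142, -0.0, 1.571]
contact_force: [-0.2, -0.5, -2.2]
opening: 64.2
t: 27.15
position: [619.6, 11.3, 105.3]
orientation: [-3.142, -0.0, 1.571]
contact_force: [0.8, -0.1, -1.4]
opening: 64.2
t: 27.4
position: [619.6, 11.3, 104.3]
orientation: [-3.142, -0.0, 1.571]
contact_force: [-0.0, 0.0, -1.1]
opening: 64.4
```

```bash
python3 -m crank '0 0 1 0 0 0 60;0 0 2 0 0 0 60;0 0 3 0 0 0 60;0 0 4 0 0 0 60'; python3 -m crank '0 0 1 0 0 0 60;0 0 2 0 0 0 60;0 0 3 0 0 0 60;0 0 4 0 0 0 60'; python3 -m crank '0 0 1 0 0 0 60;0 0 2 0 0 0 60;0 0 3 0 0 0 60;0 0 4 0 0 0 60;0 0 5 0 0 0 60'
```

```text
t: 27.9
position: [619.6, 11.3, 100.2]
orientation: [-3.142, -0.0, 1.571]
contact_force: [-1.1, 0.1, -1.4]
opening: 64.7
t: 28.4
position: [619.6, 11.3, 96.2]
orientation: [-3.142, -0.0, 1.571]
contact_force: [-0.4, -1.0, -1.4]
opening: 64.5
t: 29.02
position: [619.6, 11.3, 91.2]
orientation: [-3.142, -0.0, 1.571]
contact_force: [0.3, 0.7, -1.9]
opening: 64.6
```

```bash
python3 -m crank '0 0 1 0 0 0 60;0 0 2 0 0 0 60;0 0 3 0 0 0 60;0 0 4 0 0 0 60;0 0 5 0 0 0 60;0 0 6 0 0 0 60'; python3 -m crank '0 0 1 0 0 0 60;0 0 2 0 0 0 60;0 0 3 0 0 0 60;0 0 4 0 0 0 60'; python3 -m crank '0 0 1 0 0 0 60;0 0 2 0 0 0 60;0 0 3 0 0 0 60;0 0 4 0 0 0 60'
```

```text
t: 29.78
position: [619.6, 11.3, 85.2]
orientation: [-3.142, -0.0, 1.571]
contact_force: [0.2, 0.5, -2.2]
opening: 64.5
t: 30.28
position: [619.6, 11.3, 81.2]
orientation: [-3.142, -0.0, 1.571]
contact_force: [0.0, 0.0, -2.0]
opening: 64.6
t: 30.78
position: [619.6, 11.3, 77.2]
orientation: [-3.142, -0.0, 1.571]
contact_force: [-0.6, 0.5, -1.6]
opening: 64.7
```

```bash
python3 -m crank '0 0 1 0 0 0 60;0 0 2 0 0 0 60;0 0 3 0 0 0 60;0 0 4 0 0 0 60;0 0 5 0 0 0 60'; python3 -m crank '0 0 1 0 0 0 60;0 0 2 0 0 0 60;0 0 3 0 0 0 60;0 0 4 0 0 0 60;0 0 5 0 0 0 60';python3 -m crank '0 0 1 0 0 0 60;0 0 2 0 0 0 60;0 0 3 0 0 0 60;0 0 4 0 0 0 60;0 0 5 0 0 0 60'
```

```text
t: 31.4
position: [619.6, 11.3, 72.3]
orientation: [-3.142, -0.0, 1.571]
contact_force: [0.1, 0.2, -2.1]
opening: 64.8
t: 32.02
position: [619.6, 11.3, 67.2]
orientation: [-3.142, -0.0, 1.571]
contact_force: [0.4, -0.6, -1.8]
opening: 64.6
t: 32.65
position: [619.6, 11.3, 62.2]
orientation: [-3.142, -0.0, 1.571]
contact_force: [-0.1, 1.2, -1.4]
opening: 64.3
```

Foot about 5 mm above the floor; now by feel.

```bash
python3 -m crank '0 0 0.7 0 0 0 60;0 0 1.4 0 0 0 60;0 0 2 0 0 0 60;0 0 2.5 0 0 0 60'; python3 -m crank '0 0 0.3 0 0 0 60;0 0 0.6 0 0 0 60;0 0 0.9 0 0 0 60';python3 -m crank '0 0 0.3 0 0 0 60;0 0 0.6 0 0 0 60'
```

```text
t: 33.15
position: [619.6, 11.3, 59.8]
orientation: [-3.142, -0.0, 1.571]
contact_force: [-0.1, -0.1, -1.5]
opening: 64.8
t: 33.52
position: [619.6, 11.3, 58.9]
orientation: [-3.142, -0.0, 1.571]
contact_force: [0.1, -0.5, -3.2]
opening: 64.6
t: 33.78
position: [619.6, 11.3, 58.3]
orientation: [-3.142, -0.0, 1.571]
contact_force: [-0.4, 0.1, -1.5]
opening: 64.7
```

```bash
python3 -m crank '0 0 0.3 0 0 0 60;0 0 0.6 0 0 0 60'; python3 -m crank '0 0 0.2 0 0 0 60;0 0 0.4 0 0 0 60'
```

```text
t: 34.02
position: [619.7, 11.3, 57.7]
orientation: [3.142, -0.0, 1.571]
contact_force: [-0.4, -0.5, -0.3]
opening: 64.7
t: 34.28
position: [619.6, 11.3, 57.6]
orientation: [3.141, -0.0, 1.571]
contact_force: [-2.3, 0.6, 4.6]
opening: 64.6
```

```bash
python3 -m crank '0 0 0 0 0 0 78;0 0 0 0 0 0 80;0 0 0 0 0 0 85;0 0 0 0 0 0 90;0 0 0 0 0 0 100;0 0 0 0 0 0 100' 20; python3 -m crank '0 0 -5 0 0 0 100;0 0 -15 0 0 0 100;0 0 -40 0 0 0 100;0 0 -80 0 0 0 100;0 0 -120 0 0 0 100'; python3 -m crank '0 0 -50 0 0 0 100;-10 -60 -50 0 0 0 100;-40 -110 -50 0 0 0 100;-90 -150 -50 0 0 0 100;-140 -190 -50 0 0 0 100;-190 -220 -50 0 0 0 100;-240 -240 -50 0 0 0 100;-295 -260 -50 0 0 0 100'
```

```text
t: 35.02
position: [619.6, 11.3, 57.3]
orientation: [-3.142, -0.0, 1.571]
contact_force: [-0.6, 0.1, 0.7]
opening: 85.5
t: 35.65
position: [619.5, 11.3, 179.2]
orientation: [3.141, -0.0, 1.571]
contact_force: [0.0, 0.0, -0.3]
opening: 85.5
t: 36.65
position: [358.7, -285.2, 228.5]
orientation: [3.14, 0.001, 1.571]
contact_force: [1.7, -0.3, 1.0]
opening: 85.3
```

```bash
python3 -m crank '-60 0 0 0 0 0 100;-120 0 0 0 0 0 100;-120 0 0 0 0 0 100'; python3 -c "
from h import *
for n in('top','side'):
  im=snapshot(n);cv2.imwrite(f'pics/{n}5f.png',im)
im=cv2.imread('pics/side5f.png');cv2.imwrite('pics/s5.png',cv2.resize(im[170:370,190:390],None,fx=3,fy=3,interpolation=cv2.INTER_CUBIC))
im=cv2.imread('pics/top5f.png')
cv2.imwrite('pics/t5.png',grid(rect('top',im,89,550,690,-200,220,1.9),690,220,1.9))"
```

```text
t: 37.02
position: [359.2, -407.3, 227.3]
orientation: [3.141, 0.001, 1.567]
contact_force: [0.3, -0.2, -0.3]
opening: 85.6
```

View pics/s5.png

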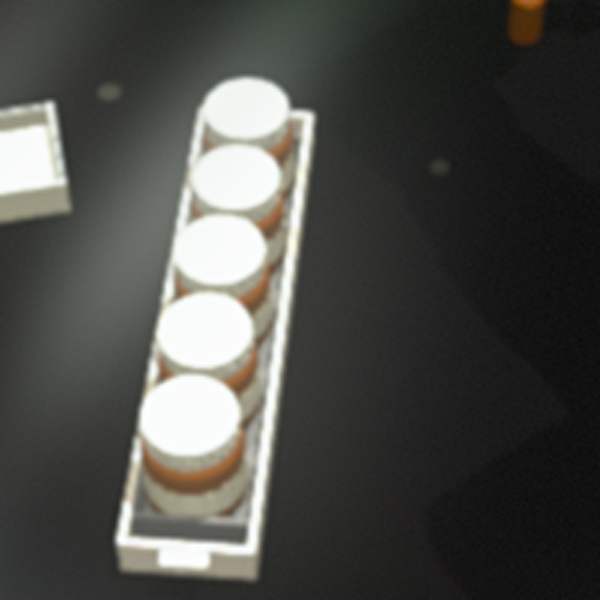

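View pics/t5.png

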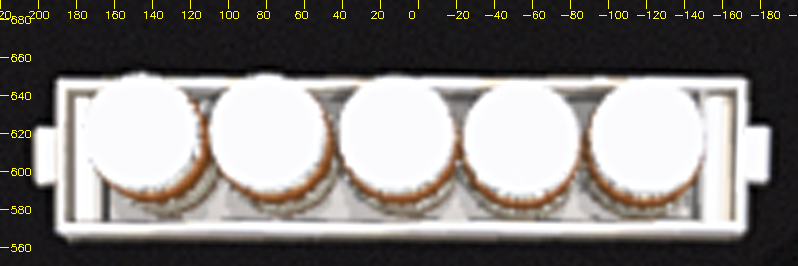

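Run:
```python
from h import *
from scipy.optimize import least_squares
res={}
for n in('top','side'):
    im=cv2.imread(f'pics/{n}5f.png'); res[n]=cv2.Canny(im,80,160)
    d=cv2.absdiff(im,cv2.imread(f'pics/{n}0.png')).max(2)
im=cv2.imread('pics/side5f.png')
m=(cv2.resize(im,None,fx=1,fy=1).min(2)>205).astype(np.uint8)
th=np.linspace(0,2*np.pi,100)
imt=cv2.imread('pics/top5f.png')
for y in (144,78,11,-55,-122):
    # fit x,y,z so lid outline sits on strongest inside->outside brightness drop in both views
    def cost(p,n,g):
        def s(r): 
            uv=proj(n,np.c_[p[0]+r*np.cos(th),p[1]+r*np.sin(th),np.full(100,p[2])]).astype(np.float32)
            return cv2.remap(g,uv[None,:,0],uv[None,:,1],1).astype(float).min(2).mean()
        return -(s(28)-s(32.5))
    from scipy.optimize import minimize
    f=lambda p:cost(p,'top',imt)+cost(p,'side',im)
    r=minimize(f,[619,y,89],method='Nelder-Mead',options=dict(initial_simplex=[[619,y,89],[622,y,89],[619,y+3,89],[619,y,84]]))
    print(r.x.round(1),round(r.fun,1))
```

```text
[620.  144.7  91.6] -211.6
[619.3  78.8  92. ] -243.1
[618.7  11.3  92.5] -227.6
[615.8 -54.5  92.4] -202.6
[ 616.8 -120.3   93.6] -194.8
```

```bash
python3 -c "
from station import robot
print(robot.job_done())"
```

```text
the job is handed in; nothing more can be done
None
```

The jar is back in the middle of the row, standing on the liner floor with two jars on either side, and the job is handed in at about 37 s.

- **Spreading the jars:** I pushed each pair with shut fingers against its end of the liner. Pushing took about 2–5 N, and I stopped when the force rose at the ends, at 10.8 N on the +y side and 9.3 N on the −y side. My first push set up about 5 N of vertical force on the fingers, so I backed off, lowered them 4.5 mm and pushed again with less.
- **Lowering the jar:** It went down with no measurable side contact. The floor was felt at 4.6 N, within half a millimetre of the height expected for a jar fully home. I then opened the fingers and backed the arm away.
- **Last checks:** Both camera views show five upright jars in line. A two-camera fit put the middle lid at 92.5 mm and the other four at 91.6–93.6 mm. All five read about 3 mm above the expected 89 mm; I take that as camera bias, because it is the same for every jar. Jar spacings came out at 65.8–67.5 mm.

The arm never went near the beaker, vial or test-tube rack, but I did not measure their positions afterwards. The force readings come at the end of each move, so brief peaks in between were not seen.

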